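Set and close the quick-release pipe clamp

TASK

The rusty pipe lies loose in the quick-release clamp. Turn the black adjuster nut clockwise until its orange pointer stands on the red mark (not the white one), the setting at which the red cam lever meets firm resistance about midway; then press the lever fully down so that the clamp grips the pipe, and let go. The pipe stays where it lies and the nut stays on its mark.

Things in the scene. Friction and masses are not known exactly. Their poses are not given: they have to be found in the camera images.
- nut_grip (a point): Adjuster nut: upright black wing bar 46 mm long, 14 mm thick, 24 mm high on a brass hub at one end of the clamp's blue strap, about 128 mm above the bench. The point is on its vertical turning axis, half-way up the bar, and turns with it: x along the bar, orange pointer at the -x end; y across the 14 mm; z up. On the blue disc 29 mm below it: a red mark, and a white one 0.9 rad further clockwise.
- nut (a joint): Angle of the nut, rad, growing clockwise seen from above (tightening; lowers the foot 2.5 mm a rad). The pointer stands on the red mark at 1.5, on the white one at 2.4; range 0 to 2.8. It starts slack, 0.8 to 1.2 short of the red mark, turns against an even 0.13 N m and stays where it is left.
- lever (a joint): Angle of the red cam lever, rad: 0 open (rising at 46 degrees, as it starts), 0.8 fully closed (level, at its stop). It stays where it is left. With the nut on the red mark the foot meets the pipe at about 0.4; up to there it takes about 3 N at the pad, from there more, up to about 5 N; its friction keeps it closed.
- lever_pivot (a point): Centre of the lever's pivot, 112 to 116 mm above the bench, 145 mm to the clamp's -y side of the nut's axis. Its axes are the clamp's: z up, x along the pipe. The lever points to the -x side in the plane y = 0 of this point and swings down about it; closed it is level, its upper face 5 mm above the pivot, free to press from 45 to 105 mm out to -x.
- lever_pad (a point): Middle of the upper face of the lever's flat red end pad (34 mm long, 24 mm wide, 10 mm thick), 88 mm from the pivot; it moves with the lever. The lever's bar between pivot and pad is 14 mm wide.
- pipe_mid (a point): Centre of the rusty steel pipe, 50 mm in diameter, 145 mm long, lying level along the clamp's x axis in a cradle between the nut and the lever; its top is 67 mm above the bench.
- pipe: The same pipe, its origin under its centre.
- foot: The clamp's black rubber foot, 30 x 34 mm, that hangs under the strap over the middle of the pipe and presses it down; its origin is the centre of its underside.

How it is judged:
By the outcome, as a careful person would: the job done as asked, in the order asked, and still so for the second after the job is handed in, with the robot touching nothing.
It also fails if it takes over 46 s, if anything falls off the work surface, if the arm or the gripper's body presses on something with over 40 N, if the wrist force passes 120 N, or if a joint passes its speed limit or range.

ROBOT

A 7-joint arm with a two-finger parallel gripper is mounted at the origin on a cart in front of the work surface, level with it; the furniture and walls round the work are solid. World frame = base frame: x ahead of the robot, y to its left, z up, the work surface at z = 0. Lengths are in m, angles in rad, forces in N, time in s.
With the tool pointing down it reaches from about 0.425 to 0.875 m from the base axis. Payload 4.7 kg.
Tool frame: the origin (TCP) lies at the very end of the fingers, on their centre line; the grasp point (between the pads) lies 19 mm behind it; z points along the fingers, y is the line along which they close (so a half turn about z gives the same grasp; the last joint's range is limited). The gripper opens to 87 mm and grips with 3 to 60 N. Pads are 19 mm wide; open, the fingers measure 117 mm over their backs; the gripper's body (75 mm by 190 mm) begins 51 mm behind the grasp point.
Start: joints at [1.333, 0.321, -0.07, 1.45, 0.023, 1.371, -0.057], TCP at [0.162, -0.63, 0.223] pointing down, gripper open.
Joint ranges: [-2.86, 2.86], [-0.3, 2.09], [-1.38, 1.24], [0.06, 2.45], [-1.56, 4.7], [0.09, 2.05], [-2.69, 2.69]. Speed limits (rad/s): [2.57, 2.57, 3.14, 3.14, 3.14, 3.14, 3.14].

INTERFACE

Orientations are given as a rotation vector (axis times angle).
In Python, from bench import ctrl, vision gives the robot as it stands.
- The arm moves only by the tool jog_arm, never from a script. Its argument "increments" is a list of rows, each an object of numbers: "tx", "ty", "tz": the shift along the tool's x, y, z in mm; "wx", "wy", "wz": the turn, a rotation vector about the tool's x, y, z in rad; "gripper": the opening, from 0 (shut) to 1 (fully open). In form: [{"tx": .., "ty": .., "tz": .., "wx": .., "wy": .., "wz": .., "gripper": ..}, ...]. A call has exactly 5 rows; each row is the pose to reach, as a shift and turn from the pose commanded when the call began, along the tool's axes at that moment; what a row does not reach only later rows make up. A row lasts 1/12 s, in which the tool goes at most 41.7 mm and 7.16 degrees, less where a joint would pass 70% of its speed; a pose out of reach is approached as far as the arm can. A call with a gripper value outside its range is refused whole. The fingers move at their own pace and stop on an object; "grip_force" is the grip in N (left out, the last holds). Time passes only in rows, so rows that repeat a pose let the fingers close, or fill a call up. It gives the time, the measured TCP pose, the force, the opening and the grip force at its end, in the units of the state.
- ctrl.get_state(): the state, without advancing time (a new reading comes with each control period).
- vision.get_image(name): name is "side" or "top"; returns a dict with "color" (400x640x3 uint8, blue, green, red), "fx", "fy", "cx", "cy" (pixels), "k1" (the pictures are not rectified: a ray, as slopes to the right and down, at radius r is drawn at 1 + k1 r^2 times it, then the intrinsics apply), "extrinsics" (4x4, takes a point from world to camera coordinates). Camera axes: x right, y down, z forward; pixel columns grow to the right and rows downward; lengths in m; the calibration is good to about 2 mm. A picture is of the moment at which its call begins. There is no depth.
- ctrl.close_job(): hands the job in; it is judged then, once.
Trained networks look in the newest picture that a camera, given by its name, has taken for a name from the list of things; names that differ only in an ending like _2 or _b are one class to them, and where a whole thing is asked for, a point or a joint stands for the part that bears it (a point fixed in the world has none). Each returns a list of dicts, best first, with "conf" (0 to 1); they miss things now and then, are a little off and sometimes report something else, mostly with a low value. They report only what shows in the picture. A call takes as long as a camera call.
- vision.spot_in(camera, thing): "bbox" ([left, top, right, bottom] in pixels, round what is visible of it).
The state is a dict: "time": time; "joint_positions": joint angles; "qd": joint speeds; "joint_torque": joint torques, N m; "position": TCP position; "tool_rot": TCP orientation; "ft_force": force on the tool from outside, world axes, zero at the start; "torque": the same for the moment, N m; "grip_width": opening from 0.0 (shut) to 1.0 (fully open); "grip_force": force on a finger pad.
Only numpy, scipy, OpenCV 4.12 (cv2) and the standard library are available. Lean on these libraries where they do the work, as an engineer would, in place of code of your own. Each camera call takes 0.05 s, during which the arm holds its last target. There are 200 camera calls.

## Working session

There is one attempt and no reset: what is moved stays moved. The work goes in short steps, Python scripts to look and compute and a tool call to move; the robot and the scene stay as the last step left them, time stands still between calls to the robot, and variables do not carry over. Pictures are saved under pics/ and viewed, at most 10 in all, crops included, and the job is handed in when it is done.

Besides the shell and the picture viewer there is one more tool, called after "Request:" as a command line: name --argument value ..., lists and objects as JSON in quotes. jog_arm: Moves the arm, as the interface text tells. Its arguments: {"type":"object","properties":{"increments":{"type":"array"},"grip_force":{"type":"number"}},"required":["increments"]}

```bash
mkdir -p pics
cat > h.py <<'E'
import numpy as np, cv2
from bench import ctrl, vision
def grab(n,fn=None):
    im=vision.get_image(n)
    if fn: cv2.imwrite('pics/'+fn,im['color'])
    return im
def K(im): return np.array([[im['fx'],0,im['cx']],[0,im['fy'],im['cy']],[0,0,1.]]),np.array([im['k1'],0,0,0,0.])
def proj(im,P):
    E=np.array(im['extrinsics']);k,d=K(im)
    return cv2.projectPoints(np.atleast_2d(P).astype(float),cv2.Rodrigues(E[:3,:3])[0],E[:3,3],k,d)[0].reshape(-1,2)
def ray(im,uv):
    E=np.array(im['extrinsics']);k,d=K(im)
    n=cv2.undistortPoints(np.array([[uv]],float),k,d)[0,0]
    R=E[:3,:3];return -R.T@E[:3,3], R.T@np.array([n[0],n[1],1])
def atz(im,uv,z):
    c,r=ray(im,uv);return c+r*(z-c[2])/r[2]
E
python3 - <<'E'
from h import *
s=ctrl.get_state();print(s['time'],s['position'],s['tool_rot'],s['ft_force'])
for n in('top','side'):
    im=grab(n,n+'0.png');E=np.array(im['extrinsics']);print(n,im['fx'],im['k1'],(-E[:3,:3].T@E[:3,3]).round(3))
    for t in('nut_grip','lever_pad','pipe','foot'):
        for d in vision.spot_in(n,t)[:2]:print(t,np.round(d['bbox']),round(d['conf'],2))
E
```

```text
0.0 [ 0.16175672 -0.6289714   0.22146585] [-3.11483931e+00 -3.94301721e-01  5.27640782e-04] [-0.76224536 -0.80572342  1.08524693]
top 443.2813500602509 -0.0914770553730892 [0.377 0.202 0.963]
nut_grip [299. 159. 322. 184.] 0.68
nut_grip [377. 173. 393. 212.] 0.56
lever_pad [378. 170. 394. 209.] 0.58
pipe [335. 158. 372. 232.] 0.87
side 466.70891951628363 -0.13264715017998477 [0.557 0.854 0.719]
nut_grip [276. 191. 298. 214.] 0.65
lever_pad [288. 132. 331. 167.] 0.92
pipe [265. 187. 336. 225.] 0.86
```

View pics/top0.png

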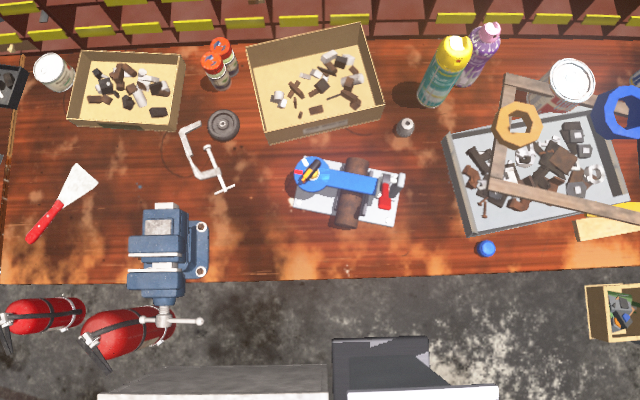

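View pics/side0.png

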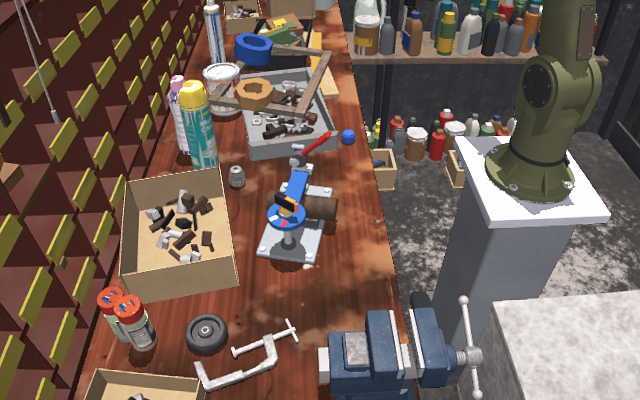

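Run:
```python
import cv2
a=cv2.imread('pics/top0.png')[140:250,280:410];b=cv2.imread('pics/side0.png')[120:240,240:350]
a=cv2.resize(a,(780,660)[:2],interpolation=2)[:600];b=cv2.resize(b,(550,600),interpolation=2)
cv2.imwrite('pics/topc.png',cv2.resize(a[:,:],None,fx=.999,fy=.999));cv2.imwrite('pics/sidec.png',b)
```

```text
(no output)
```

View pics/topc.png

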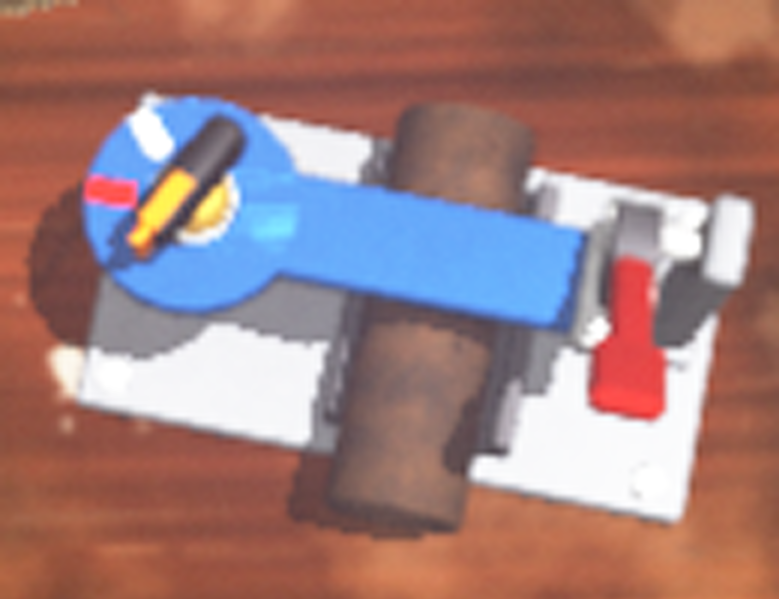

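View pics/sidec.png

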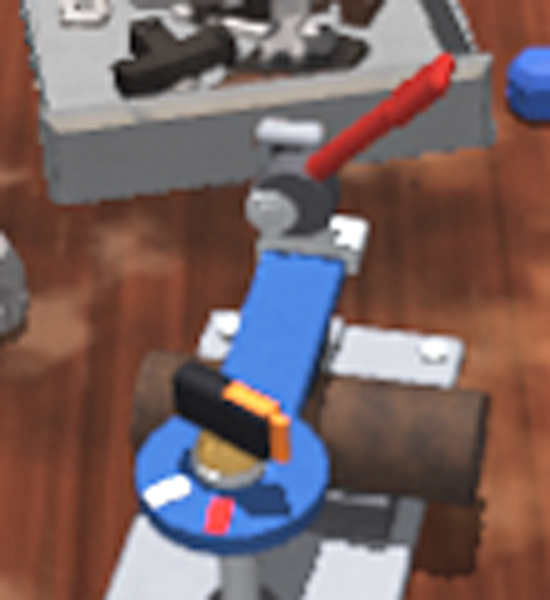

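The black bar's pointer is at about (303,181) in the top picture. The red mark is at (298,172), the white one at (305,162), the disc centre near (312,174) and the lever pad near (385,204). In the side picture the disc centre is near (286,214) and the pad near (327,136).

```bash
cat >> h.py <<'E'
def tri(a,ua,b,ub):
    (c1,r1),(c2,r2)=ray(a,ua),ray(b,ub)
    t=np.linalg.lstsq(np.c_[r1,-r2],c2-c1,rcond=None)[0]
    p,q=c1+t[0]*r1,c2+t[1]*r2
    return (p+q)/2,np.linalg.norm(p-q)
E
python3 - <<'E'
from h import *
np.set_printoptions(precision=4,suppress=True)
a=grab('top');b=grab('side')
T=lambda x,y:(280+x/6-.4,140+y/6-.4)
S=lambda x,y:(240+x/5-.4,120+y/5-.4)
for n,t,s in [('disc',(190,205),(232,468)),('red',(110,190),(219,515)),('white',(152,133),(167,491)),('pad',(632,388),(435,78)),('bar far end top',(225,125),(187,375)),('pointer top',(152,240),(285,428)),('strapR end',(580,280),None)]:
    if s: p,e=tri(a,T(*t),b,S(*s));print(n,p,e)
    print('   top@.099',atz(a,T(*t),.099),'@.14',atz(a,T(*t),.14))
    if s: print('   side@.099',atz(b,S(*s),.099),'@.14',atz(b,S(*s),.14))
# blue disc mask ellipse top
for im,n,roi in((a,'top',(285,150,335,200)),(b,'side',(260,195,310,235))):
    h=cv2.cvtColor(im['color'],cv2.COLOR_BGR2HSV);m=cv2.inRange(h,(100,140,60),(120,255,255))
    ys,xs=np.where(m);k=(xs>roi[0])&(xs<roi[2])&(ys>roi[1])&(ys<roi[3]);print(n,xs[k].min(),xs[k].max(),ys[k].min(),ys[k].max())
    cs,_=cv2.findContours(m,0,2);c=max(cs,key=cv2.contourArea);print(cv2.minAreaRect(c))
E
```

```text
disc [0.5933 0.2209 0.1006] 0.001476103169462634
   top@.099 [0.593 0.221 0.099] @.14 [0.5827 0.2202 0.14  ]
   side@.099 [0.5941 0.219  0.099 ] @.14 [0.5917 0.261  0.14  ]
red [0.5983 0.2475 0.1026] 0.0005188057323281913
   top@.099 [0.5989 0.2477 0.099 ] @.14 [0.5884 0.2456 0.14  ]
   side@.099 [0.5988 0.2438 0.099 ] @.14 [0.596  0.2842 0.14  ]
white [0.6179 0.2331 0.1017] 0.0007285449519766579
   top@.099 [0.6183 0.2332 0.099 ] @.14 [0.6068 0.2318 0.14  ]
   side@.099 [0.6185 0.2302 0.099 ] @.14 [0.6144 0.2715 0.14  ]
pad [0.5109 0.0894 0.1854] 0.0013739418448448061
   top@.099 [0.5265 0.0767 0.099 ] @.14 [0.5194 0.0826 0.14  ]
   side@.099 [ 0.5027 -0.0341  0.099 ] @.14 [0.5063 0.0247 0.14  ]
bar far end top [0.6092 0.2084 0.1378] 0.0004383065738339026
   top@.099 [0.6203 0.2086 0.099 ] @.14 [0.6088 0.2083 0.14  ]
   side@.099 [0.6125 0.1653 0.099 ] @.14 [0.6088 0.2109 0.14  ]
pointer top [0.5732 0.2328 0.1322] 0.0006035875597667497
   top@.099 [0.5813 0.234  0.099 ] @.14 [0.5716 0.2325 0.14  ]
   side@.099 [0.5738 0.1978 0.099 ] @.14 [0.5727 0.2412 0.14  ]
   top@.099 [0.5634 0.0919 0.099 ] @.14 [0.5546 0.0972 0.14  ]
top 295 334 157 191
((338.0835266113281, 180.8920135498047), (73.60360717773438, 34.2384033203125), 14.534453392028809)
side 267 305 196 230
((252.33599853515625, 48.652000427246094), (36.6715202331543, 31.752168655395508), 10.304845809936523)
```

```bash
cat >> h.py <<'E'
from scipy.spatial.transform import Rotation as R_
def plan(x,y,z,yawdeg):
    "deltas in tool frame to TCP (x,y,z), pointing down, tool y axis at yawdeg"
    s=ctrl.get_state();R=R_.from_rotvec(s['tool_rot']);a=np.radians(yawdeg)
    Y=np.array([np.cos(a),np.sin(a),0]);Z=np.array([0,0,-1.]);X=np.cross(Y,Z)
    d=R.inv().apply(np.array([x,y,z])-s['position'])*1000
    w=(R.inv()*R_.from_matrix(np.c_[X,Y,Z])).as_rotvec()
    print('t',round(s['time'],2),'pos',np.round(s['position'],4),'F',np.round(s['ft_force'],1),'g',round(s['grip_width'],2),'-> t',d.round(1),'w',w.round(3),np.round(s['joint_positions'],2))
E
python3 -c "
from h import *
plan(.593,.2205,.30,55.8)
a=grab('top');b=grab('side')
print(tri(a,(401.3,179.6),b,(297.6,145.6)))"
```

```text
t 0.6 pos [ 0.1619 -0.6295  0.2226] F [-0.6  0.4  0.2] g 1.01 -> t [ 629.3 -715.8  -77.5] w [ 0.     0.    -2.293] [ 1.33  0.32 -0.07  1.45  0.02  1.37 -0.06]
(array([0.56886564, 0.04670254, 0.13056534]), np.float64(0.0009310236656107772))
```

Request:
jog_arm --increments '[{"tx": 629, "ty": -715, "tz": -80, "wx": 0, "wy": 0, "wz": -2.29, "gripper": 0.5}, {"tx": 629, "ty": -715, "tz": -80, "wx": 0, "wy": 0, "wz": -2.29, "gripper": 0.5}, {"tx": 629, "ty": -715, "tz": -80, "wx": 0, "wy": 0, "wz": -2.29, "gripper": 0.5}, {"tx": 629, "ty": -715, "tz": -80, "wx": 0, "wy": 0, "wz": -2.29, "gripper": 0.5}, {"tx": 629, "ty": -715, "tz": -80, "wx": 0, "wy": 0, "wz": -2.29, "gripper": 0.5}]'

```text
time: 1.12
position: [0.2565, -0.4426, 0.2402]
tool_rot: [2.84, 1.342, -0.0]
ft_force: [1.7, -0.4, -0.4]
grip_width: 0.71
grip_force: 0.0
```

```bash
python3 -c "
from h import *
plan(.593,.2205,.30,55.8)"
```

```text
t 1.12 pos [ 0.2565 -0.4426  0.2402] F [ 1.7 -0.4 -0.4] g 0.71 -> t [ 725.9 -161.1  -60.1] w [-0.000e+00  1.000e-03 -1.662e+00] [ 1.23  0.03 -0.24  1.76  0.01  1.36  0.3 ]
```

Request:
jog_arm --increments '[{"tx": 726, "ty": -161, "tz": -60, "wx": 0, "wy": 0, "wz": -1.66, "gripper": 0.5}, {"tx": 726, "ty": -161, "tz": -60, "wx": 0, "wy": 0, "wz": -1.66, "gripper": 0.5}, {"tx": 726, "ty": -161, "tz": -60, "wx": 0, "wy": 0, "wz": -1.66, "gripper": 0.5}, {"tx": 726, "ty": -161, "tz": -60, "wx": 0, "wy": 0, "wz": -1.66, "gripper": 0.5}, {"tx": 726, "ty": -161, "tz": -60, "wx": 0, "wy": 0, "wz": -1.66, "gripper": 0.5}]'

```text
time: 1.53
position: [0.3515, -0.2579, 0.2572]
tool_rot: [2.289, 2.15, -0.001]
ft_force: [1.3, -0.1, 0.7]
grip_width: 0.505
grip_force: 0.0
```

```bash
python3 -c "
from h import *
plan(.593,.2205,.30,55.8)"
```

```text
t 1.53 pos [ 0.3515 -0.2579  0.2572] F [ 1.3 -0.1  0.7] g 0.51 -> t [492.6 210.9 -43.3] w [-0.000e+00  1.000e-03 -1.037e+00] [ 1.05 -0.15 -0.42  1.88 -0.06  1.4   0.57]
```

Request:
jog_arm --increments '[{"tx": 493, "ty": 211, "tz": -43, "wx": 0, "wy": 0, "wz": -1.037, "gripper": 0.5}, {"tx": 493, "ty": 211, "tz": -43, "wx": 0, "wy": 0, "wz": -1.037, "gripper": 0.5}, {"tx": 493, "ty": 211, "tz": -43, "wx": 0, "wy": 0, "wz": -1.037, "gripper": 0.5}, {"tx": 493, "ty": 211, "tz": -43, "wx": 0, "wy": 0, "wz": -1.037, "gripper": 0.5}, {"tx": 493, "ty": 211, "tz": -43, "wx": 0, "wy": 0, "wz": -1.037, "gripper": 0.5}]'

```text
time: 1.95
position: [0.4462, -0.073, 0.274]
tool_rot: [1.517, 2.749, -0.001]
ft_force: [2.0, -0.6, -0.9]
grip_width: 0.5
grip_force: 0.0
```

```bash
python3 -c "
from h import *
plan(.593,.2205,.30,55.8)"
```

```text
t 1.95 pos [ 0.4462 -0.073   0.274 ] F [ 2.  -0.6 -0.9] g 0.5 -> t [170.  280.6 -26.2] w [-0.     0.002 -0.412] [ 0.82 -0.13 -0.65  1.81 -0.08  1.43  0.75]
```

Request:
jog_arm --increments '[{"tx": 170, "ty": 281, "tz": -26, "wx": 0, "wy": 0, "wz": -0.412, "gripper": 0.5}, {"tx": 170, "ty": 281, "tz": -26, "wx": 0, "wy": 0, "wz": -0.412, "gripper": 0.5}, {"tx": 170, "ty": 281, "tz": -26, "wx": 0, "wy": 0, "wz": -0.412, "gripper": 0.5}, {"tx": 170, "ty": 281, "tz": -26, "wx": 0, "wy": 0, "wz": -0.412, "gripper": 0.5}, {"tx": 170, "ty": 281, "tz": -26, "wx": 0, "wy": 0, "wz": -0.412, "gripper": 0.5}]'

```text
time: 2.37
position: [0.5406, 0.1118, 0.2906]
tool_rot: [0.931, 2.999, -0.0]
ft_force: [1.6, 0.1, -0.2]
grip_width: 0.501
grip_force: 0.0
```

```bash
python3 -c "
from h import *
plan(.592,.2205,.30,55.8)"
```

```text
t 2.37 pos [0.5406 0.1118 0.2906] F [ 1.6  0.1 -0.2] g 0.5 -> t [ 19.2 118.7  -9.4] w [ 0.     0.002 -0.005] [ 0.55  0.16 -0.89  1.57  0.13  1.47  0.62]
```

Request:
jog_arm --increments '[{"tx": 19, "ty": 119, "tz": -9, "wx": 0, "wy": 0, "wz": 0, "gripper": 0.5}, {"tx": 19, "ty": 119, "tz": -9, "wx": 0, "wy": 0, "wz": 0, "gripper": 0.5}, {"tx": 19, "ty": 119, "tz": -9, "wx": 0, "wy": 0, "wz": 0, "gripper": 0.5}, {"tx": 19, "ty": 119, "tz": 40, "wx": 0, "wy": 0, "wz": 0, "gripper": 0.5}, {"tx": 19, "ty": 119, "tz": 80, "wx": 0, "wy": 0, "wz": 0, "gripper": 0.5}]'

```text
time: 2.78
position: [0.5931, 0.2249, 0.2172]
tool_rot: [0.923, 2.999, 0.011]
ft_force: [1.1, -0.2, -0.8]
grip_width: 0.497
grip_force: 0.0
```

```bash
python3 -c "
from h import *
plan(.592,.2205,.112,55.8)
im=grab('side','side1.png')
print(proj(im,[ctrl.get_state()['position'],[.592,.2205,.14]]))
c=cv2.resize(im['color'][100:250,200:360],None,fx=4,fy=4,interpolation=2)
cv2.imwrite('pics/side1c.png',c)"
```

```text
t 2.78 pos [0.5931 0.2249 0.2172] F [ 1.1 -0.2 -0.8] g 0.5 -> t [ -1.4  -5.  105.2] w [0.008 0.001 0.   ] [ 0.28  0.42 -0.9   1.48  0.33  1.39  0.34]
[[286.60688712 169.64105007]
 [285.99393616 197.80259379]]
```

View pics/side1c.png

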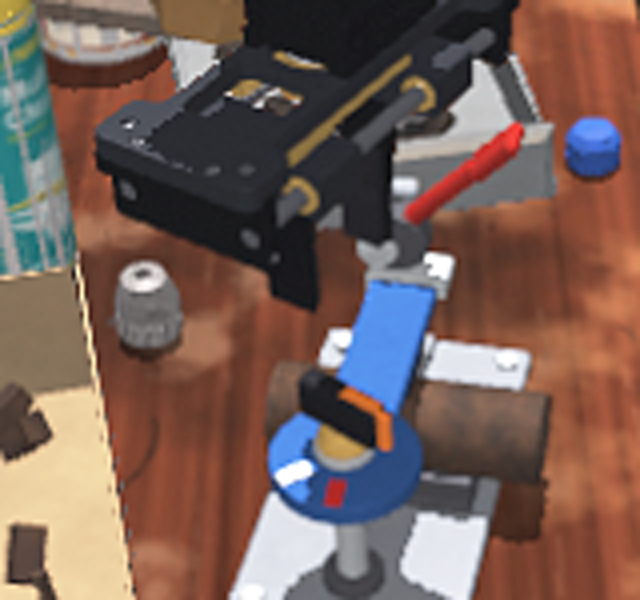

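The side view shows the fingertips at about (274,176) and (297,160). They straddle the nut bar, which lies below them at (286,198), and they line up with it. Next is the descent.

Request:
jog_arm --increments '[{"tx": -1.4, "ty": -4, "tz": 30, "wx": 0.008, "wy": 0, "wz": 0, "gripper": 0.5}, {"tx": -1.4, "ty": -4, "tz": 55, "wx": 0.008, "wy": 0, "wz": 0, "gripper": 0.5}, {"tx": -1.4, "ty": -4, "tz": 60, "wx": 0.008, "wy": 0, "wz": 0, "gripper": 0.5}, {"tx": -1.4, "ty": -4, "tz": 60, "wx": 0.008, "wy": 0, "wz": 0, "gripper": 0.5}, {"tx": -1.4, "ty": -4, "tz": 60, "wx": 0.008, "wy": 0, "wz": 0, "gripper": 0.5}]'

```text
time: 3.25
position: [0.5913, 0.2148, 0.1572]
tool_rot: [-0.933, -2.998, 0.011]
ft_force: [-0.4, 1.1, 0.6]
grip_width: 0.5
grip_force: 0.0
```

```bash
python3 -c "
from h import *
plan(.592,.2205,.112,55.8)"
```

```text
t 3.25 pos [0.5913 0.2148 0.1572] F [-0.4  1.1  0.6] g 0.5 -> t [ 2.7  5.4 45.1] w [-0.007  0.001 -0.007] [ 0.28  0.45 -0.88  1.56  0.36  1.3   0.32]
```

Request:
jog_arm --increments '[{"tx": 2.5, "ty": 5, "tz": 10, "wx": -0.007, "wy": 0, "wz": -0.007, "gripper": 0.5}, {"tx": 2.5, "ty": 5, "tz": 30, "wx": -0.007, "wy": 0, "wz": -0.007, "gripper": 0.5}, {"tx": 2.5, "ty": 5, "tz": 45, "wx": -0.007, "wy": 0, "wz": -0.007, "gripper": 0.5}, {"tx": 2.5, "ty": 5, "tz": 45, "wx": -0.007, "wy": 0, "wz": -0.007, "gripper": 0.5}, {"tx": 2.5, "ty": 5, "tz": 45, "wx": -0.007, "wy": 0, "wz": -0.007, "gripper": 0.5}]'

```text
time: 3.67
position: [0.5908, 0.2199, 0.11]
tool_rot: [-0.922, -3.002, 0.003]
ft_force: [0.3, 0.4, 0.3]
grip_width: 0.503
grip_force: 0.0
```

Request:
jog_arm --increments '[{"gripper": 0.1}, {"gripper": 0.1}, {"gripper": 0.1}, {"gripper": 0.1}, {"gripper": 0.1}]' --grip_force 20

```text
validation failed for argument at $.in...
```

```bash
python3 -c "
from h import *
plan(.592,.2205,.112,55.8)
im=grab('side','side2.png')
c=cv2.resize(im['color'][120:240,220:340],None,fx=4,fy=4,interpolation=2)
cv2.imwrite('pics/side2c.png',c)"
```

```text
t 3.67 pos [0.5908 0.2199 0.11  ] F [0.3 0.4 0.3] g 0.5 -> t [-0.6  1.2 -2. ] w [-0.002 -0.001  0.001] [ 0.26  0.5  -0.86  1.61  0.39  1.22  0.3 ]
```

View pics/side2c.png

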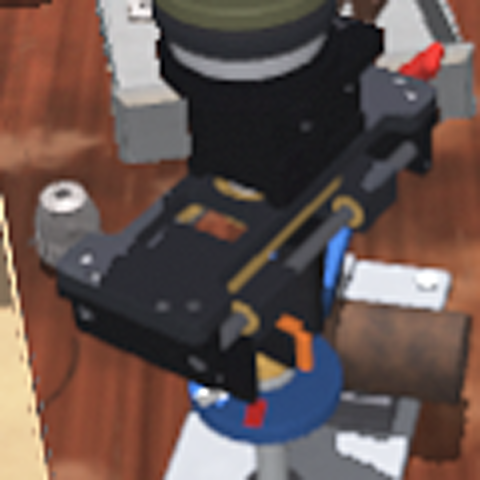

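The open fingers straddle the bar, with the orange pointer visible between them at about (294,205). The closing call was refused because its rows were incomplete, so I'm sending it again in full.

Request:
jog_arm --increments '[{"tx": 0, "ty": 0, "tz": 0, "wx": 0, "wy": 0, "wz": 0, "gripper": 0.08}, {"tx": 0, "ty": 0, "tz": 0, "wx": 0, "wy": 0, "wz": 0, "gripper": 0.08}, {"tx": 0, "ty": 0, "tz": 0, "wx": 0, "wy": 0, "wz": 0, "gripper": 0.08}, {"tx": 0, "ty": 0, "tz": 0, "wx": 0, "wy": 0, "wz": 0, "gripper": 0.08}, {"tx": 0, "ty": 0, "tz": 0, "wx": 0, "wy": 0, "wz": 0, "gripper": 0.08}]' --grip_force 25

```text
time: 4.13
position: [0.5915, 0.2203, 0.111]
tool_rot: [0.922, 3.003, -0.001]
ft_force: [0.1, 0.1, 1.4]
grip_width: 0.264
grip_force: 25.0
```

Request:
jog_arm --increments '[{"tx": 0, "ty": 0, "tz": 0, "wx": 0, "wy": 0, "wz": 0, "gripper": 0.08}, {"tx": 0, "ty": 0, "tz": 0, "wx": 0, "wy": 0, "wz": 0, "gripper": 0.08}, {"tx": 0, "ty": 0, "tz": 0, "wx": 0, "wy": 0, "wz": 0, "gripper": 0.08}, {"tx": 0, "ty": 0, "tz": 0, "wx": 0, "wy": 0, "wz": 0, "gripper": 0.08}, {"tx": 0, "ty": 0, "tz": 0, "wx": 0, "wy": 0, "wz": 0, "gripper": 0.08}]' --grip_force 25

```text
time: 4.55
position: [0.5915, 0.2203, 0.111]
tool_rot: [0.922, 3.003, -0.001]
ft_force: [0.5, 0.9, 4.8]
grip_width: 0.266
grip_force: 25.0
```

```bash
python3 -c "
from h import *
plan(.592,.2205,.112,55.8);print(ctrl.get_state()['torque'])"
```

```text
t 4.55 pos [0.5915 0.2203 0.111 ] F [0.5 0.9 4.8] g 0.27 -> t [-0.3  0.4 -1. ] w [-0.     0.001  0.001] [ 0.26  0.5  -0.86  1.61  0.39  1.22  0.3 ]
[ 0.0774353  -0.23304142 -0.02310838]
```

The fingers stopped at 23 mm, which is wider than the 14 mm bar, so the tips have probably closed on the brass hub. I'll open, raise 9 mm and grip again.

Request:
jog_arm --increments '[{"tx": 0, "ty": 0, "tz": 0, "wx": 0, "wy": 0, "wz": 0, "gripper": 0.4}, {"tx": 0, "ty": 0, "tz": 0, "wx": 0, "wy": 0, "wz": 0, "gripper": 0.4}, {"tx": 0, "ty": 0, "tz": -9, "wx": 0, "wy": 0, "wz": 0, "gripper": 0.4}, {"tx": 0, "ty": 0, "tz": -9, "wx": 0, "wy": 0, "wz": 0, "gripper": 0.4}, {"tx": 0, "ty": 0, "tz": -9, "wx": 0, "wy": 0, "wz": 0, "gripper": 0.4}]' --grip_force 25

```text
time: 4.97
position: [0.5912, 0.2201, 0.1197]
tool_rot: [-0.922, -3.003, 0.001]
ft_force: [0.7, -0.2, 0.4]
grip_width: 0.394
grip_force: 0.0
```

Request:
jog_arm --increments '[{"tx": 0, "ty": 0, "tz": 0, "wx": 0, "wy": 0, "wz": 0, "gripper": 0.08}, {"tx": 0, "ty": 0, "tz": 0, "wx": 0, "wy": 0, "wz": 0, "gripper": 0.08}, {"tx": 0, "ty": 0, "tz": 0, "wx": 0, "wy": 0, "wz": 0, "gripper": 0.08}, {"tx": 0, "ty": 0, "tz": 0, "wx": 0, "wy": 0, "wz": 0, "gripper": 0.08}, {"tx": 0, "ty": 0, "tz": 0, "wx": 0, "wy": 0, "wz": 0, "gripper": 0.08}]' --grip_force 25

```text
time: 5.38
position: [0.5913, 0.2204, 0.1194]
tool_rot: [-0.922, -3.003, 0.0]
ft_force: [1.1, 2.1, -1.1]
grip_width: 0.164
grip_force: 24.8
```

```bash
python3 -c "
from h import *
plan(.592,.2205,.12,55.8);print(ctrl.get_state()['torque'])"
```

```text
t 5.38 pos [0.5913 0.2204 0.1194] F [ 1.1  2.1 -1.1] g 0.16 -> t [-0.5  0.4 -0.6] w [-0.    -0.     0.001] [ 0.26  0.49 -0.86  1.6   0.39  1.23  0.3 ]
[ 0.49073445 -0.3881538  -0.17663964]
```

Request:
jog_arm --increments '[{"tx": 0, "ty": 0, "tz": 0, "wx": 0, "wy": 0, "wz": 0.11, "gripper": 0.08}, {"tx": 0, "ty": 0, "tz": 0, "wx": 0, "wy": 0, "wz": 0.22, "gripper": 0.08}, {"tx": 0, "ty": 0, "tz": 0, "wx": 0, "wy": 0, "wz": 0.33, "gripper": 0.08}, {"tx": 0, "ty": 0, "tz": 0, "wx": 0, "wy": 0, "wz": 0.44, "gripper": 0.08}, {"tx": 0, "ty": 0, "tz": 0, "wx": 0, "wy": 0, "wz": 0.55, "gripper": 0.08}]' --grip_force 30

```text
time: 5.8
position: [0.5925, 0.221, 0.1183]
tool_rot: [1.709, 2.635, 0.004]
ft_force: [7.6, 4.1, -11.8]
grip_width: 0.157
grip_force: 30.6
```

```bash
python3 -c "
from h import *
plan(.592,.2205,.119,-11.7);print(ctrl.get_state()['torque'])"
```

```text
t 5.8 pos [0.5925 0.221  0.1183] F [  7.6   4.1 -11.8] g 0.16 -> t [-0.3 -0.7 -0.7] w [ 0.002 -0.002  0.625] [ 0.19  0.45 -0.76  1.61  0.33  1.21 -0.21]
[ 1.09422001 -1.79433227  0.14059369]
```

Request:
jog_arm --increments '[{"tx": 0, "ty": 0, "tz": 0.3, "wx": 0, "wy": 0, "wz": 0.11, "gripper": 0.08}, {"tx": 0, "ty": 0, "tz": 0.6, "wx": 0, "wy": 0, "wz": 0.22, "gripper": 0.08}, {"tx": 0, "ty": 0, "tz": 1, "wx": 0, "wy": 0, "wz": 0.33, "gripper": 0.08}, {"tx": 0, "ty": 0, "tz": 1.2, "wx": 0, "wy": 0, "wz": 0.44, "gripper": 0.08}, {"tx": 0, "ty": 0, "tz": 1.5, "wx": 0, "wy": 0, "wz": 0.55, "gripper": 0.08}]' --grip_force 30

```text
time: 6.22
position: [0.5937, 0.2212, 0.1169]
tool_rot: [2.36, 2.072, 0.008]
ft_force: [9.6, 4.5, -11.2]
grip_width: 0.16
grip_force: 30.6
```

```bash
python3 -c "
from h import *
plan(.592,.2205,.119,-11.7);print(ctrl.get_state()['torque'])
for n,r in(('side',(180,240,250,330)),('top',(145,205,275,345))):
    im=grab(n);cv2.imwrite('pics/%s3c.png'%n,cv2.resize(im['color'][r[0]:r[1],r[2]:r[3]],None,fx=6,fy=6,interpolation=2))
a=cv2.imread('pics/side3c.png');b=cv2.imread('pics/top3c.png');cv2.imwrite('pics/c3.png',np.vstack([a[:,:420],b[:,:420]])[:600] if 0 else np.hstack([a[:,:400],b[:,:400]]))"
```

```text
t 6.22 pos [0.5937 0.2212 0.1169] F [  9.6   4.5 -11.2] g 0.16 -> t [-0.9 -1.6 -2.1] w [ 0.004 -0.003  0.074] [ 0.12  0.43 -0.66  1.61  0.28  1.19 -0.73]
[ 1.03314059 -2.37075939  0.18679325]
```

View pics/c3.png

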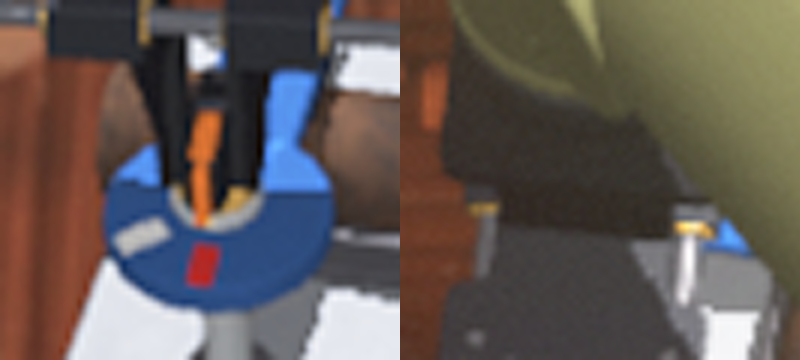

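The side view (crop at 6x) shows the pointer's lower tip at about (283.3,217) and the red mark at (283.8,224). They are nearly in line, so I'll compute the angle that remains.

Run:
```python
from h import *
im=grab('side')
c=np.array([.5932,.2203,0])
for z,r in ((.099,.0272),):
  for th in (70,74,78,82): print('mark',th,(( proj(im,c+[r*np.cos(np.radians(th)),r*np.sin(np.radians(th)),z])[0]-[250,180])*6).round(0))
for z in (.114,.138):
  for th in (70,74,78,82,86): print('ptr',z,th,((proj(im,c+[.024*np.cos(np.radians(th)),.024*np.sin(np.radians(th)),z])[0]-[250,180])*6).round(0))
print('disc c',((proj(im,c+[0,0,.099])[0]-[250,180])*6).round())
```

```text
mark 70 [188. 261.]
mark 74 [194. 262.]
mark 78 [200. 263.]
mark 82 [206. 263.]
ptr 0.114 70 [189. 219.]
ptr 0.114 74 [194. 220.]
ptr 0.114 78 [200. 221.]
ptr 0.114 82 [205. 222.]
ptr 0.114 86 [210. 222.]
ptr 0.138 70 [184. 163.]
ptr 0.138 74 [190. 164.]
ptr 0.138 78 [195. 165.]
ptr 0.138 82 [201. 165.]
ptr 0.138 86 [206. 165.]
disc c [219. 202.]
```

Request:
jog_arm --increments '[{"tx": 0, "ty": 0, "tz": 0, "wx": 0, "wy": 0, "wz": 0.03, "gripper": 0.08}, {"tx": 0, "ty": 0, "tz": 0, "wx": 0, "wy": 0, "wz": 0.03, "gripper": 0.08}, {"tx": 0, "ty": 0, "tz": 0, "wx": 0, "wy": 0, "wz": 0.03, "gripper": 0.4}, {"tx": 0, "ty": 0, "tz": 0, "wx": 0, "wy": 0, "wz": 0.03, "gripper": 0.4}, {"tx": 0, "ty": 0, "tz": 0, "wx": 0, "wy": 0, "wz": 0.03, "gripper": 0.4}]' --grip_force 30

```text
time: 6.78
position: [0.5907, 0.22, 0.1178]
tool_rot: [-2.387, -2.043, 0.003]
ft_force: [0.3, -0.2, 0.4]
grip_width: 0.303
grip_force: 0.0
```

Request:
jog_arm --increments '[{"tx": 0, "ty": 0, "tz": -40, "wx": 0, "wy": 0, "wz": 0, "gripper": 0.4}, {"tx": 0, "ty": 0, "tz": -80, "wx": 0, "wy": 0, "wz": 0, "gripper": 0.4}, {"tx": 0, "ty": 0, "tz": -110, "wx": 0, "wy": 0, "wz": 0, "gripper": 0.4}, {"tx": 0, "ty": 0, "tz": -130, "wx": 0, "wy": 0, "wz": 0, "gripper": 0.4}, {"tx": 0, "ty": 0, "tz": -130, "wx": 0, "wy": 0, "wz": 0, "gripper": 0.4}]'

```text
time: 7.2
position: [0.5929, 0.2217, 0.2539]
tool_rot: [2.384, 2.041, 0.011]
ft_force: [-0.2, 0.3, 0.4]
grip_width: 0.399
grip_force: 0.0
```

Run:
```python
from h import *
plan(.592,.2205,.119,-11.7)
im=grab('side');cv2.imwrite('pics/s4c.png',cv2.resize(im['color'][185:240,250:325],None,fx=10,fy=10,interpolation=2))
h=cv2.cvtColor(im['color'],cv2.COLOR_BGR2HSV)
m=cv2.inRange(h,(8,150,150),(20,255,255));m[:185]=0;m[225:]=0;m[:,:265]=0;m[:,310:]=0
ys,xs=np.where(m);print('orange',xs.mean(),ys.mean(),xs.min(),xs.max(),ys.min(),ys.max())
m=cv2.inRange(h,(0,170,120),(5,255,255))|cv2.inRange(h,(175,170,120),(180,255,255));m[:210]=0;m[232:]=0;m[:,:270]=0;m[:,300:]=0
ys,xs=np.where(m);print('red',xs.mean(),ys.mean(),len(xs))
```

```text
t 7.2 pos [0.5929 0.2217 0.2539] F [-0.2  0.3  0.4] g 0.4 -> t [ -1.7  -1.7 134.9] w [ 0.007 -0.003  0.05 ] [ 0.13  0.34 -0.68  1.44  0.21  1.43 -0.7 ]
orange 283.9016393442623 207.44262295081967 281 291 198 216
red 283.42857142857144 223.42857142857142 21
```

View pics/s4c.png

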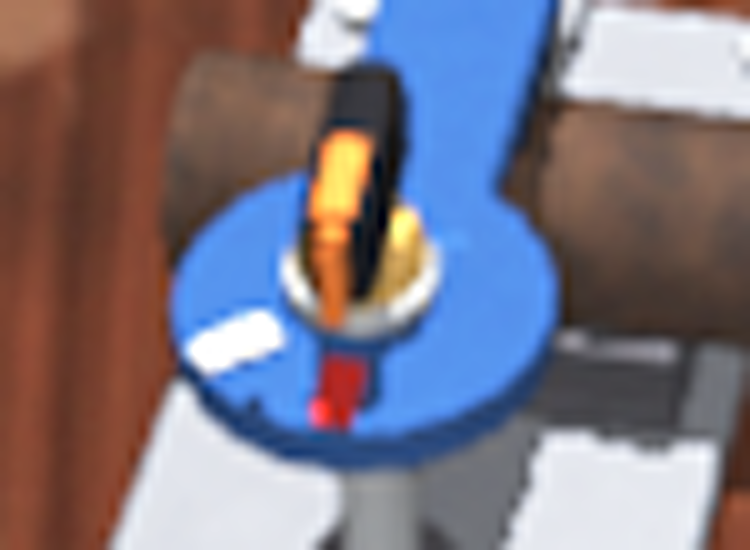

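Run:
```python
from h import *
im=grab('side');C=np.array([.5932,.2203]);f=lambda x,y:(250+x/10-.45,185+y/10-.45)
for n,p,z in(('red',(341,390),.099),('white',(236,341),.099),('discc',(365,287),.099),('outer top',(331,212),.141),('inner top',(349,135),.141),('black inner top',(374,72),.141),('tip low',(333,322),.115)):
    for dz in(-.002,.001):
        q=atz(im,f(*p),z+dz);d=q[:2]-C;print(n,q.round(4),'r',np.hypot(*d).round(4),'ang',np.degrees(np.arctan2(d[1],d[0])).round(1))
```

```text
red [0.5984 0.2443 0.097 ] r 0.0246 ang 77.8
red [0.5982 0.2473 0.1   ] r 0.0274 ang 79.5
white [0.6184 0.2305 0.097 ] r 0.0272 ang 22.1
white [0.6181 0.2335 0.1   ] r 0.0282 ang 28.0
discc [0.5942 0.2171 0.097 ] r 0.0034 ang -73.5
discc [0.594  0.2201 0.1   ] r 0.0008 ang -11.2
outer top [0.5979 0.2404 0.139 ] r 0.0207 ang 76.7
outer top [0.5977 0.2436 0.142 ] r 0.0237 ang 79.0
inner top [0.5949 0.2199 0.139 ] r 0.0017 ang -11.8
inner top [0.5947 0.2232 0.142 ] r 0.0033 ang 62.8
black inner top [0.5904 0.2027 0.139 ] r 0.0178 ang -99.0
black inner top [0.5902 0.2061 0.142 ] r 0.0145 ang -101.8
tip low [0.599  0.2424 0.113 ] r 0.0229 ang 75.3
tip low [0.5988 0.2455 0.116 ] r 0.0258 ang 77.4
```

The bar points at about 78° and the red mark lies at about 79°, so the nut is on its mark. Next is the lever.

```bash
python3 -c "
from h import *
plan(.5202,.0872,.215,78.5)"
```

```text
t 7.3 pos [0.5911 0.2204 0.2487] F [ 0.4 -0.2 -0.4] g 0.4 -> t [-142.5  -49.6   33.8] w [-0.000e+00  1.000e-03 -1.525e+00] [ 0.13  0.34 -0.68  1.44  0.21  1.43 -0.71]
```

Request:
jog_arm --increments '[{"tx": -30, "ty": -10, "tz": 0, "wx": 0, "wy": 0, "wz": -0.12, "gripper": 0}, {"tx": -60, "ty": -20, "tz": 0, "wx": 0, "wy": 0, "wz": -0.24, "gripper": 0}, {"tx": -90, "ty": -30, "tz": 0, "wx": 0, "wy": 0, "wz": -0.36, "gripper": 0}, {"tx": -120, "ty": -40, "tz": 0, "wx": 0, "wy": 0, "wz": -0.48, "gripper": 0}, {"tx": -142, "ty": -50, "tz": 0, "wx": 0, "wy": 0, "wz": -0.6, "gripper": 0}]' --grip_force 20

```text
time: 7.72
position: [0.5179, 0.0845, 0.2458]
tool_rot: [-1.67, -2.657, 0.007]
ft_force: [0.6, -0.7, -0.3]
grip_width: 0.106
grip_force: 0.0
```

Request:
jog_arm --increments '[{"tx": 0, "ty": 0, "tz": 0, "wx": 0, "wy": 0, "wz": -0.12, "gripper": 0}, {"tx": 0, "ty": 0, "tz": 0, "wx": 0, "wy": 0, "wz": -0.24, "gripper": 0}, {"tx": 0, "ty": 0, "tz": 0, "wx": 0, "wy": 0, "wz": -0.36, "gripper": 0}, {"tx": 0, "ty": 0, "tz": 0, "wx": 0, "wy": 0, "wz": -0.48, "gripper": 0}, {"tx": 0, "ty": 0, "tz": 0, "wx": 0, "wy": 0, "wz": -0.6, "gripper": 0}]'

```text
time: 8.13
position: [0.5186, 0.087, 0.2461]
tool_rot: [-0.807, -3.032, 0.004]
ft_force: [-0.3, -0.1, -0.2]
grip_width: 0.006
grip_force: 0.0
```

```bash
python3 -c "
from h import *
plan(.5202,.0872,.215,78.5)"
```

```text
t 8.13 pos [0.5186 0.087  0.2461] F [-0.3 -0.1 -0.2] g 0.01 -> t [-1.4  1.  31.1] w [-0.003 -0.003 -0.32 ] [ 0.48  0.09 -0.74  1.7   0.07  1.38  0.78]
```

Request:
jog_arm --increments '[{"tx": -1.4, "ty": 1, "tz": 10, "wx": 0, "wy": 0, "wz": -0.11, "gripper": 0}, {"tx": -1.4, "ty": 1, "tz": 20, "wx": 0, "wy": 0, "wz": -0.22, "gripper": 0}, {"tx": -1.4, "ty": 1, "tz": 31, "wx": 0, "wy": 0, "wz": -0.32, "gripper": 0}, {"tx": -1.4, "ty": 1, "tz": 31, "wx": 0, "wy": 0, "wz": -0.32, "gripper": 0}, {"tx": -1.4, "ty": 1, "tz": 31, "wx": 0, "wy": 0, "wz": -0.32, "gripper": 0}]'

```text
time: 8.55
position: [0.5203, 0.0873, 0.2154]
tool_rot: [-0.327, -3.12, 0.002]
ft_force: [-0.6, 0.0, 0.4]
grip_width: 0.007
grip_force: 0.0
```

```bash
python3 -c "
from h import *
plan(.5202,.0872,.178,78.5)
im=grab('side');cv2.imwrite('pics/s5c.png',cv2.resize(im['color'][90:240,230:370],None,fx=4,fy=4,interpolation=2))"
```

```text
t 8.55 pos [0.5203 0.0873 0.2154] F [-0.6  0.   0.4] g 0.01 -> t [-0.1 -0.1 37.4] w [-0.002 -0.004 -0.008] [ 0.5   0.12 -0.76  1.74  0.09  1.32  1.08]
```

View pics/s5c.png

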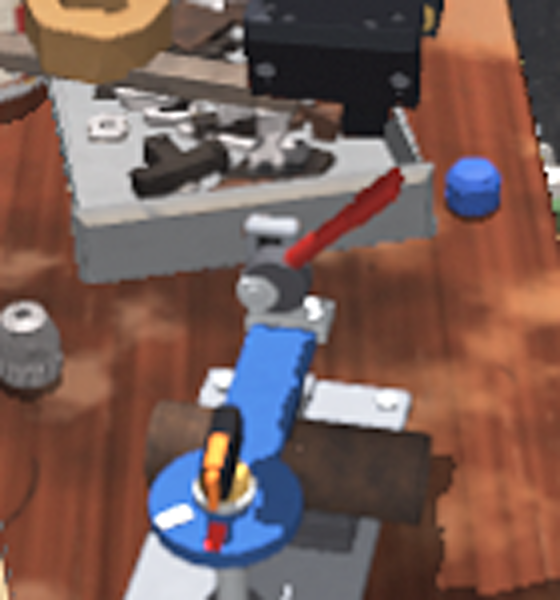

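The nut pointer is on the red mark and the closed fingertip, at about (321,122), is above the lever pad at (326,137). I'll press along the lever's arc.

Request:
jog_arm --increments '[{"tx": 0, "ty": 0, "tz": 15, "wx": 0, "wy": 0, "wz": 0, "gripper": 0}, {"tx": 0, "ty": 0, "tz": 28, "wx": 0, "wy": 0, "wz": 0, "gripper": 0}, {"tx": 0, "ty": 0, "tz": 36, "wx": 0, "wy": 0, "wz": 0, "gripper": 0}, {"tx": 6, "ty": 0, "tz": 44, "wx": 0, "wy": 0, "wz": 0, "gripper": 0}, {"tx": 11.5, "ty": 0, "tz": 50, "wx": 0, "wy": 0, "wz": 0, "gripper": 0}]'

```text
time: 9.02
position: [0.5105, 0.0906, 0.1667]
tool_rot: [0.324, 3.124, 0.0]
ft_force: [2.5, 1.3, 1.6]
grip_width: 0.008
grip_force: 1.4
```

Request:
jog_arm --increments '[{"tx": 2, "ty": 0, "tz": 3, "wx": 0, "wy": 0, "wz": 0, "gripper": 0}, {"tx": 4, "ty": 0, "tz": 6, "wx": 0, "wy": 0, "wz": 0, "gripper": 0}, {"tx": 6, "ty": 0, "tz": 9, "wx": 0, "wy": 0, "wz": 0, "gripper": 0}, {"tx": 8, "ty": 0, "tz": 12, "wx": 0, "wy": 0, "wz": 0, "gripper": 0}, {"tx": 9, "ty": 0, "tz": 14, "wx": 0, "wy": 0, "wz": 0, "gripper": 0}]'

```text
time: 9.43
position: [0.5016, 0.0922, 0.1532]
tool_rot: [0.322, 3.125, -0.001]
ft_force: [1.9, 2.3, 2.7]
grip_width: 0.004
grip_force: 1.5
```

```bash
python3 -c "
from h import *
p=np.array([.5643,.0782])-.074*np.array([.98,-.199])
plan(*p,.119,78.5)"
```

```text
t 9.43 pos [0.5016 0.0922 0.1532] F [1.9 2.3 2.7] g 0.0 -> t [ 9.8 -1.3 34.2] w [-0.001  0.    -0.005] [ 0.49  0.13 -0.77  1.86  0.09  1.19  1.06]
```

Request:
jog_arm --increments '[{"tx": 2, "ty": 0, "tz": 4, "wx": 0, "wy": 0, "wz": 0, "gripper": 0}, {"tx": 4, "ty": 0, "tz": 8, "wx": 0, "wy": 0, "wz": 0, "gripper": 0}, {"tx": 5.5, "ty": -0.5, "tz": 12, "wx": 0, "wy": 0, "wz": 0, "gripper": 0}, {"tx": 6.5, "ty": -1, "tz": 16, "wx": 0, "wy": 0, "wz": 0, "gripper": 0}, {"tx": 7.5, "ty": -1, "tz": 20, "wx": 0, "wy": 0, "wz": 0, "gripper": 0}]'

```text
time: 9.85
position: [0.4936, 0.0925, 0.1327]
tool_rot: [-0.323, -3.124, 0.001]
ft_force: [2.0, 1.6, 3.0]
grip_width: 0.003
grip_force: 1.8
```

Request:
jog_arm --increments '[{"tx": 1, "ty": 0, "tz": 4, "wx": 0, "wy": 0, "wz": 0, "gripper": 0}, {"tx": 1.5, "ty": 0, "tz": 8, "wx": 0, "wy": 0, "wz": 0, "gripper": 0}, {"tx": 2, "ty": 0, "tz": 11, "wx": 0, "wy": 0, "wz": 0, "gripper": 0}, {"tx": 2, "ty": 0, "tz": 13, "wx": 0, "wy": 0, "wz": 0, "gripper": 0}, {"tx": 2, "ty": 0, "tz": 14, "wx": 0, "wy": 0, "wz": 0, "gripper": 0}]'

```text
time: 10.27
position: [0.4918, 0.0927, 0.1194]
tool_rot: [-0.322, -3.124, 0.002]
ft_force: [-1.1, -0.2, 11.5]
grip_width: 0.007
grip_force: 5.8
```

```bash
python3 -c "
from h import *
p=np.array([.5643,.0782])-.074*np.array([.98,-.199])
plan(*p,.117,78.5)"
```

```text
t 10.27 pos [0.4918 0.0927 0.1194] F [-1.1 -0.2 11.5] g 0.01 -> t [0.  0.2 2.4] w [-0.002 -0.001 -0.005] [ 0.48  0.14 -0.77  1.92  0.11  1.12  1.04]
```

Request:
jog_arm --increments '[{"tx": 0, "ty": 0, "tz": 0.5, "wx": 0, "wy": 0, "wz": 0, "gripper": 0}, {"tx": 0, "ty": 0, "tz": 1, "wx": 0, "wy": 0, "wz": 0, "gripper": 0}, {"tx": 0, "ty": 0, "tz": 1.5, "wx": 0, "wy": 0, "wz": 0, "gripper": 0}, {"tx": 0, "ty": 0, "tz": 1.5, "wx": 0, "wy": 0, "wz": 0, "gripper": 0}, {"tx": 0, "ty": 0, "tz": 1.5, "wx": 0, "wy": 0, "wz": 0, "gripper": 0}]'

```text
time: 10.68
position: [0.4918, 0.0927, 0.1189]
tool_rot: [-0.322, -3.124, 0.003]
ft_force: [-4.4, 0.4, 14.4]
grip_width: 0.004
grip_force: 7.2
```

At the stop: 14 N with no further travel. I'll retreat and check.

Request:
jog_arm --increments '[{"tx": 0, "ty": 0, "tz": -15, "wx": 0, "wy": 0, "wz": 0, "gripper": 0}, {"tx": 0, "ty": 0, "tz": -50, "wx": 0, "wy": 0, "wz": 0, "gripper": 0}, {"tx": 0, "ty": 0, "tz": -90, "wx": 0, "wy": 0, "wz": 0, "gripper": 0}, {"tx": 0, "ty": 0, "tz": -130, "wx": 0, "wy": 0, "wz": 0, "gripper": 0}, {"tx": 0, "ty": 0, "tz": -150, "wx": 0, "wy": 0, "wz": 0, "gripper": 0}]'

```text
time: 11.1
position: [0.4924, 0.0924, 0.2711]
tool_rot: [0.323, 3.123, -0.003]
ft_force: [0.6, -0.3, -0.3]
grip_width: 0.003
grip_force: 0.0
```

```bash
python3 -c "
from h import *
plan(.4918,.0927,.27,78.5)
im=grab('side');cv2.imwrite('pics/s6c.png',cv2.resize(im['color'][120:240,240:350],None,fx=5,fy=5,interpolation=2))"
```

```text
t 11.1 pos [0.4924 0.0924 0.2711] F [ 0.6 -0.3 -0.3] g 0.0 -> t [0.6 0.2 1.1] w [-0.002  0.002 -0.006] [ 0.52  0.01 -0.76  1.71  0.01  1.42  1.13]
```

View pics/s6c.png

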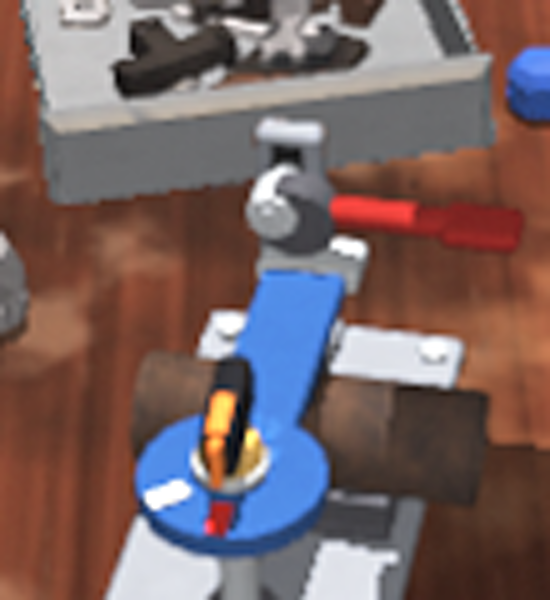

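The lever lies level, with its pad at about (337,165). The pointer stands over the red mark at (284,223), and the pipe is where it was.

```bash
python3 -c "
from h import *
print(ctrl.close_job())"
```

```text
the job is handed in; nothing more can be done
None
```

The nut is on the red mark, the lever is pressed down to its stop so the clamp grips the pipe, and I let go and handed the job in at about 11 s; no verdict was returned.

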